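# Pack the candle kit caddy

## Task

Pack the candle kit: stand the silver tin cup in the middle of the caddy's blue tray, the spool of white wick in the middle of the green tray and the cream candle in the middle of the yellow tray, each upright on the tray's floor. The tin cup is nested in a copper cup: lift it out without taking the copper cup up with it. Leave the copper cup, the spool of copper wire and the red candle standing where they are.

Things in the scene. Friction and masses are not known exactly. Their poses are not given: they have to be found in the camera images.
- tin_cup_c (a point): Silver tin cup, open at the top, 60 mm high; this point is on its axis half-way up (30 mm above its foot), z along the axis to the mouth. Outside diameter 57 mm over the straight upper 26 mm, then tapering to 47 mm at the foot; wall 3 mm. At the start it stands inside the copper cup, its foot 4 mm above the bench, so that only its top 22 mm stand out above the copper rim. 0.12 kg.
- copper_cup_c (a point): Shallow copper-coloured cup that the tin cup is nested in, to be left; loose, 0.35 kg, 42 mm high, 69 mm outside diameter at its rim, wall 3 mm (about 3 mm of play round the tin cup). This point is on its axis half-way up (21 mm above its foot), z up.
- wick_c (a point): Wooden spool of white wick cord, standing upright: two pale wooden flanges 54 mm in diameter and 6 mm thick at top and bottom, white winding 44 mm in diameter between them, 62 mm high. This point is its centre, 31 mm above its foot; z along its axis. 0.09 kg.
- wire_spool_c (a point): Look-alike spool of copper wire, to be left: same shape and size as the wick spool (54 mm diameter, 62 mm high) but with dark brown wooden flanges and wound with red-brown copper wire. This point is its centre, 31 mm above its foot; z along its axis.
- cream_candle_c (a point): Short cream-coloured round candle, upright, 48 mm in diameter, 56 mm high with a thin 10 mm wick on top (wick not solid). This point is on its axis, 28 mm above its foot; z up along it. 0.12 kg.
- red_candle_c (a point): Look-alike short dark red candle, to be left: same shape and size as the cream one (48 mm diameter, 56 mm high). This point is on its axis, 28 mm above its foot; z up along it.
- bay_blue_floor (a point): Centre of the upper face of the floor of the blue tray, where the tin cup goes. A square open blue tray, 94 x 94 mm outside, 84 x 84 mm inside, walls 5 mm thick rising 15 mm above this point (30 mm above the bench; this point is 15 mm above the bench). Fixed. It is one of three such trays (blue, green, yellow; any order) in a row, centres 98 mm apart, in a pale wooden caddy 322 x 122 mm whose rim is 26 mm high; z up, y along the caddy's row.
- bay_green_floor (a point): Centre of the upper face of the floor of the green tray, where the wick spool goes. A square open green tray, 94 x 94 mm outside, 84 x 84 mm inside, walls 5 mm thick rising 15 mm above this point (30 mm above the bench; this point is 15 mm above the bench). Fixed. It is one of three such trays (blue, green, yellow; any order) in a row, centres 98 mm apart, in a pale wooden caddy 322 x 122 mm whose rim is 26 mm high; z up, y along the caddy's row.
- bay_yellow_floor (a point): Centre of the upper face of the floor of the yellow tray, where the cream candle goes. A square open yellow tray, 94 x 94 mm outside, 84 x 84 mm inside, walls 5 mm thick rising 15 mm above this point (30 mm above the bench; this point is 15 mm above the bench). Fixed. It is one of three such trays (blue, green, yellow; any order) in a row, centres 98 mm apart, in a pale wooden caddy 322 x 122 mm whose rim is 26 mm high; z up, y along the caddy's row.
Things that resemble listed ones, but are neither listed nor needed, are in the scene too. What is shaped like the part that bears wick_c but purple or turquoise is not meant.

How it is judged (in metres and radians):
At the end, for the whole second after the job is handed in: Tin cup in the blue, wick spool in the green, cream candle in the yellow tray, each within 15 mm of its centre, upright within 0.15 rad, on its floor within 6 mm, at rest; copper cup, wire spool and red candle upright within 25 mm of their starting places (horizontal distance between tin_cup_c and bay_blue_floor below 0.015 m and z of tin_cup_c in the frame of bay_blue_floor between 0.024 and 0.036 m and angle between each of tin_cup_c, wick_c, cream_candle_c, copper_cup_c, wire_spool_c, red_candle_c's own z axis and vertical below 0.15 rad and linear speed of each of tin_cup, wick, cream_candle below 0.02 m/s and horizontal distance between wick_c and bay_green_floor below 0.015 m and z of wick_c in the frame of bay_green_floor between 0.025 and 0.037 m and horizontal distance between cream_candle_c and bay_yellow_floor below 0.015 m and z of cream_candle_c in the frame of bay_yellow_floor between 0.022 and 0.034 m and distance of each of copper_cup_c, wire_spool_c, red_candle_c from where it was at the start of the episode below 0.025 m); the robot touches nothing.
It fails at once if the copper cup is lifted more than 12 mm (height (world z) of copper_cup_c above 0.033 m).
It also fails if it takes over 96 s, if anything falls off the work surface, if the arm or the gripper's body presses on something with over 40 N, if the wrist force passes 120 N, or if a joint passes its speed limit or range.

## Robot

A 6-joint arm with a two-finger parallel gripper is mounted at the origin on the work surface; the furniture and walls round the work are solid. World frame = base frame: x ahead of the robot, y to its left, z up, the work surface at z = 0. Lengths are in mm, angles in degrees, forces in N, time in s.
With the tool pointing down it reaches from about 350 to 850 mm from the base axis. Payload 8.1 kg.
Tool frame: the origin (TCP) lies between the finger pads; the fingertips stand 25 mm ahead of it and the grasp point (between the pads) lies 6 mm ahead of it (r.tcp_to_tips is the distance from the TCP to the fingertips, in mm); z points along the fingers, y is the line along which they close (so a half turn about z gives the same grasp; the last joint's range is limited). The gripper opens to 85 mm and grips with 20 to 120 N. Pads are 22 mm wide; open, the fingers measure 114 mm over their backs; the gripper's body (76 mm by 85 mm) begins 54 mm behind the grasp point. The pads swing forward as they close: fully open they stand 13 mm farther back than shut.
Start: joints at [-69.122, 7.471, 85.268, -0, 87.261, -4.893], TCP at [260.891, -540.316, 256.292] pointing down, gripper open.
Joint ranges: [-169.43, 169.43], [-51.17, 129.36], [1.28, 143.12], [-76.62, 256.62], [0, 156.53], [-152.29, 152.29]. Speed limits (degrees/s): [136.94, 136.94, 159.86, 180, 180, 180].

## Interface

Orientations are given as [roll, pitch, yaw] about the fixed x, y, z axes, in that order (R = Rz(yaw) Ry(pitch) Rx(roll)).
In Python, from bench import r gives the robot as it stands.
- The arm moves only by the tool apply_moves, never from a script. Its arguments are lists of equal length, an entry for each row: "angular": the turn, a rotation vector about the world's x, y, z in units of 8 degrees (1.0 is 8 degrees), a list of three; "travel": the shift along the world's x, y, z in units of 40 mm (1.0 is 40 mm), a list of three; "jaw": the opening, from 0 (shut) to 1 (fully open). A call has 1 to 20 rows; each row shifts and turns the commanded pose from where the row before left it; what a row does not reach is not made up. A row lasts 1/8 s, in which the tool goes at most 62.5 mm and 10.7 degrees, less where a joint would pass 70% of its speed; a pose out of reach is approached as far as the arm can. A call is refused whole if a number of a shift passes 1 or a number of a turn 1, either way. A call with a gripper value outside its range is refused whole. The fingers move at their own pace and stop on an object; "force" is the grip in N (left out, the last holds). Time passes only in rows, so rows that do not move let the fingers close. It gives the time, the measured TCP pose, the force, the opening and the grip force at its end, in the units of the state.
- r.sense(): the state, without advancing time (a new reading comes with each control period).
- r.snapshot(name): name is "side" or "top" or "wrist"; returns a dict with "color" (480x640x3 uint8, red, green, blue), "fx", "fy", "cx", "cy" (pixels), "R" (3x3) and "t" (3): a world point X has camera coordinates R X + t; the wrist camera has in their place "mount" (4x4, takes a point from camera to tool coordinates, whose origin is the TCP and whose axes are the flange's). Camera axes: x right, y down, z forward; pixel columns grow to the right and rows downward; lengths in mm; the calibration is good to about 2 mm. A picture is of the moment at which its call begins: read the wrist's pose just before it. There is no depth.
- r.hand_in(): hands the job in; it is judged then, once.
The state is a dict: "time": time; "joint_pos": joint angles; "qd": joint speeds; "joint_efforts": joint torques, N m; "tool_pos": TCP position; "tcp_rot": TCP orientation; "ft_force": force on the tool from outside, world axes, zero at the start; "wrist_torque": the same for the moment, N m; "finger_gap": finger opening in mm; "grip_force": force on a finger pad.
Only numpy, scipy, OpenCV 4.12 (cv2) and the standard library are available. Lean on these libraries where they do the work, as an engineer would, in place of code of your own. Each camera call takes 0.05 s, during which the arm holds its last target. There are 200 camera calls.

## Working session

There is one attempt and no reset: what is moved stays moved. The work goes in short steps, Python scripts to look and compute and a tool call to move; the robot and the scene stay as the last step left them, time stands still between calls to the robot, and variables do not carry over. Pictures are saved under pics/ and viewed, at most 14 in all, crops included, and the job is handed in when it is done.

Besides the shell and the picture viewer there is one more tool, called after "Call:" as a command line: name --argument value ..., lists and objects as JSON in quotes. apply_moves: Moves the arm, as the interface text tells. Its arguments: {"type":"object","properties":{"angular":{"type":"array"},"travel":{"type":"array"},"jaw":{"type":"array"},"force":{"type":"number"}},"required":["angular","travel","jaw"]}

```bash
mkdir -p pics; ls
python3 - <<'E'
from bench import r
import cv2
for n in("side","top"):
    s=r.snapshot(n); cv2.imwrite(f"pics/{n}0.png",s["color"][:,:,::-1])
    print(n,s["fx"],s["fy"],s["cx"],s["cy"],s["R"],s["t"])
print(r.sense())
E
```

```text
pics
side 548.7867945811619 548.7867945811619 314.3714868653946 240.2202905078737 [[-0.81524562 -0.57880971 -0.01881232]
 [-0.36847181  0.54350074 -0.75421182]
 [ 0.44676963 -0.60793607 -0.65636166]] [446.858297   212.72913869 994.58256971]
top 466.5361462474482 466.5361462474482 315.66959650095936 248.32371826827156 [[-0.02079175 -0.99930484  0.03094416]
 [-0.99751615  0.01865122 -0.06792388]
 [ 0.06729951 -0.03227955 -0.99721051]] [   3.93891758  511.50351791 1084.50060454]
{'time': 0.1, 'joint_pos': array([-6.91226338e+01,  7.51321290e+00,  8.53228227e+01, -4.54745612e-05,
        8.72599256e+01, -4.89198013e+00]), 'qd': array([-0.01989372, -0.1365261 , -0.06596667, -0.13509369, -0.0136956 ,
        0.09432666]), 'joint_efforts': array([ 6.46892313e-04, -5.70950460e+01, -5.01941729e+01, -2.00475301e-04,
        8.05495743e-03, -3.55359168e-05]), 'tool_pos': array([ 260.72121656, -539.90093865,  255.32600444]), 'tcp_rot': array([-1.79904385e+02, -8.13806919e-03,  2.57693418e+01]), 'ft_force': array([-0.12011319, -0.6198613 ,  1.09957063]), 'wrist_torque': array([-0.00998413, -0.02657834, -0.03565023]), 'grip_force': 0.0, 'finger_gap': 85.32547359594011}
```

View pics/top0.png

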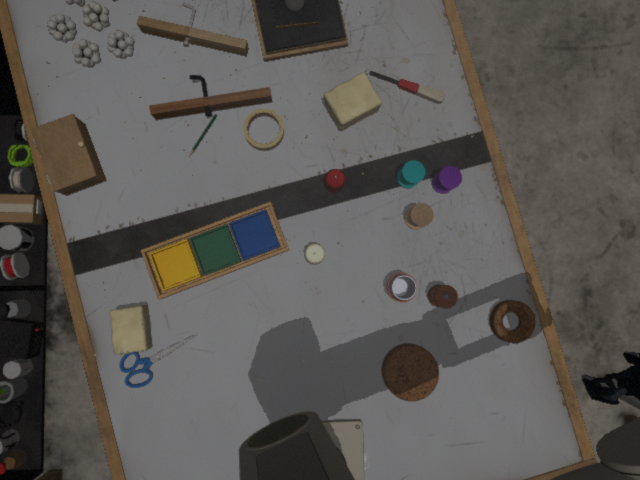

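View pics/side0.png

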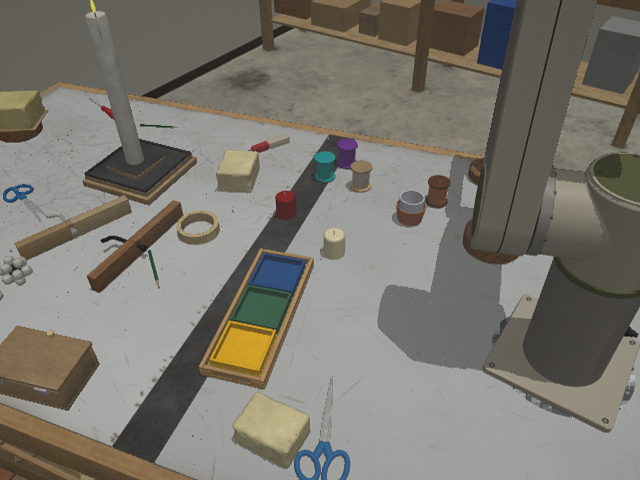

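Candidates (top px / side px):
- **Wick spool:** pale spool at (420,213) / (361,175). It could be confused with the turquoise (411,172), purple (447,178) and copper wire (443,296) spools.
- **Cream candle:** (315,252) / (334,240). It could be confused with the red candle (335,179), the soap blocks or the big grey candle.
- **Tin cup:** silver, inside the copper cup at (403,287) / (411,205).

The trays run yellow, green, blue from left to right in the top view. I'll check these in close crops.

Run:
```python
import cv2
t=cv2.imread("pics/top0.png")[160:310,290:475]; cv2.imwrite("pics/tc.png",cv2.resize(t,None,fx=4,fy=4,interpolation=cv2.INTER_CUBIC))
t=cv2.imread("pics/side0.png")[130:270,265:460]; cv2.imwrite("pics/sc.png",cv2.resize(t,None,fx=4,fy=4,interpolation=cv2.INTER_CUBIC))
```

```text
(no output)
```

View pics/tc.png

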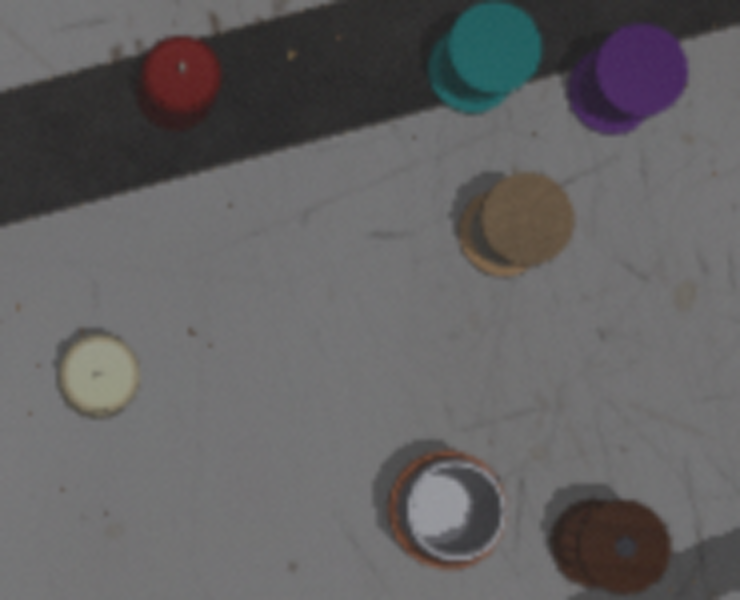

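View pics/sc.png

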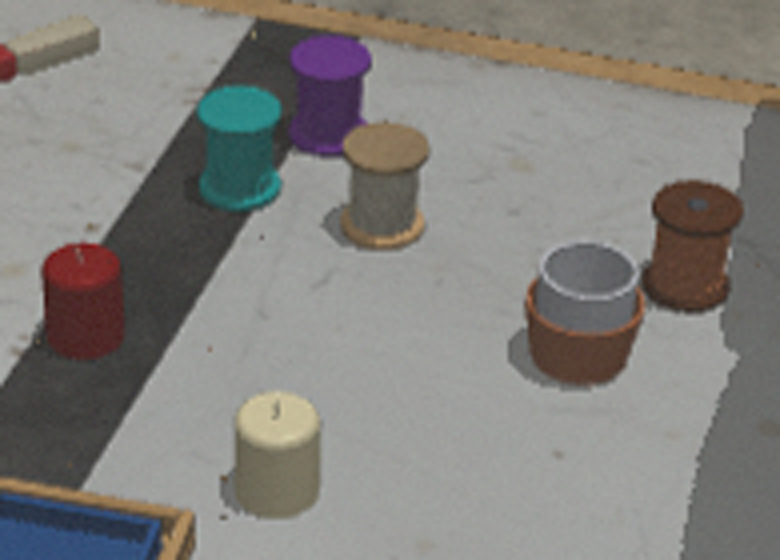

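The tin cup is the silver one inside the copper cup (tc.png 454,510 / sc.png 589,271). The wick spool is the pale-flanged one with white winding (528,219 / 386,148), and the cream candle is at (98,373 / 278,415). The purple, turquoise and brown spools and the red candle stand apart. Next I'll triangulate these.

```bash
cat > h.py <<'E'
from bench import r
import numpy as np, cv2
def cams():
    c={}
    for n in("side","top"):
        s=r.snapshot(n); K=np.array([[s["fx"],0,s["cx"]],[0,s["fy"],s["cy"]],[0,0,1]])
        c[n]=(K@np.c_[s["R"],s["t"]],s["color"])
    return c
def tri(c,pt,ps):
    X=cv2.triangulatePoints(c["top"][0],c["side"][0],np.float64(pt).reshape(2,1),np.float64(ps).reshape(2,1)).ravel()
    X=X[:3]/X[3]
    e=[np.abs((lambda q:q[:2]/q[2])(c[k][0]@np.r_[X,1])-p).max() for k,p in(("top",pt),("side",ps))]
    return X,e
def ray(P,p,z):  # point at height z
    A=np.array([P[0]-p[0]*P[2],P[1]-p[1]*P[2]]); return np.r_[np.linalg.solve(A[:,:2],-A[:,3]-A[:,2]*z),z]
E
python3 - <<'E'
from h import *
np.set_printoptions(precision=1,suppress=True)
c=cams()
f=lambda p,o:((p[0]+.5)/4-.5+o[0],(p[1]+.5)/4-.5+o[1])
for n,a,b,z in(("tin rim",(454,510),(589,271),64),("wick",(528,219),(386,148),62),("cream",(98,373),(278,415),56),("wire",(624,546),(697,208),62),("red",(181,75),(82,264),56)):
    a=f(a,(290,160));b=f(b,(265,130))
    print(n,*tri(c,a,b),"top@z",ray(c["top"][0],a,z)[:2],"side@z",ray(c["side"][0],b,z)[:2])
hs={"blue":(105,120),"green":(55,90),"yellow":(20,32)}
for n,(lo,hi) in hs.items():
    q={}
    for k in c:
        hsv=cv2.cvtColor(c[k][1],cv2.COLOR_RGB2HSV)
        m=cv2.inRange(hsv,(lo,130,30),(hi,255,255))
        w=np.zeros_like(m)
        if k=="top": w[195:305,135:295]=255
        else: w[240:390,195:320]=255
        m=cv2.morphologyEx(m&w,cv2.MORPH_CLOSE,np.ones((5,5)))
        ct=max(cv2.findContours(m,0,1)[0],key=cv2.contourArea); h=cv2.convexHull(ct)
        quad=h
        e=1
        while len(quad)>4: quad=cv2.approxPolyDP(h,e,True); e+=.5
        q[k]=quad[:,0].astype(float)+0
    W=[np.array([ray(c[k][0],p,30)[:2] for p in q[k]]) for k in("top","side")]
    for k,w in zip(("top","side"),W): print(n,k,len(w),w.mean(0),"sides",np.linalg.norm(w-np.roll(w,1,0),axis=1), "yaws",np.degrees(np.arctan2(*(w-np.roll(w,1,0)).T[::-1])))
    if len(W[0])==len(W[1])==4:
        for i,p in enumerate(W[0]):
            j=np.linalg.norm(W[1]-p,axis=1).argmin(); print("   corner",*tri(c,q["top"][i],q["side"][j]))
E
```

```text
tin rim [ 415.7 -201.1   64.4] [np.float64(0.4179134632852879), np.float64(0.34547149360122376)] top@z [ 416.7 -200.7] side@z [ 415.3 -202.1]
wick [ 581.8 -250.    60.7] [np.float64(0.15566098059008482), np.float64(0.12262899308421993)] top@z [ 581.9 -249.4] side@z [ 580.5 -248.4]
cream [497.3  -1.9  57.3] [np.float64(0.518163463701427), np.float64(0.4739880433262442)] top@z [498.6  -1.2] side@z [497.3  -3.7]
wire [ 393.7 -298.2   60.5] [np.float64(0.18959877402755865), np.float64(0.14950685515367468)] top@z [ 394.2 -297.5] side@z [ 392.7 -296.4]
red [669.1 -52.9  56. ] [np.float64(0.20466518674658118), np.float64(0.1767722325671457)] top@z [669.6 -52.6] side@z [668.7 -53. ]
blue top 4 [545.7 136.7] sides [86.8 89.8 84.2 90.3] yaws [ -70.3 -161.1  110.    20.5]
blue side 4 [541.9 140.9] sides [ 89.2  91.3 100.   94.7] yaws [ -69.1 -159.6  112.5   13.9]
   corner [603.3 111.3  28.3] [np.float64(0.14550629125645287), np.float64(0.14032653085502034)]
   corner [517.   81.5  30.2] [np.float64(0.2679218952086728), np.float64(0.2584326369640735)]
   corner [488.7 162.4  14.2] [np.float64(0.38837339050195396), np.float64(0.3978393227181982)]
   corner [573.8 193.2  25.5] [np.float64(0.09902416479840781), np.float64(0.10110810984394902)]Traceback (most recent call last):
  File "<stdin>", line 18, in <module>
ValueError: max() iterable argument is empty
```

Run:
```python
from h import *
np.set_printoptions(precision=1,suppress=True)
c=cams()
for n,a,b in(("blue",(256,233),(277,275)),("green",(213,250),(263,308)),("yellow",(174,267),(245,350))):
    out={}
    for k,p in(("top",a),("side",b)):
        hsv=cv2.cvtColor(cv2.GaussianBlur(c[k][1],(3,3),0),cv2.COLOR_RGB2HSV); h0=int(hsv[p[1],p[0],0])
        m=cv2.inRange(hsv,(h0-7,110,20),(h0+7,255,255)); m[:p[1]-60]=0;m[p[1]+60:]=0;m[:,:p[0]-70]=0;m[:,p[0]+70:]=0
        m=cv2.morphologyEx(m,cv2.MORPH_OPEN,np.ones((3,3)))
        N,L,S,C=cv2.connectedComponentsWithStats(m); h=cv2.convexHull(np.argwhere(L==L[p[1],p[0]])[:,::-1].astype(np.int32))
        w=np.array([ray(c[k][0],q,30)[:2] for q in h[:,0]]).astype(np.float32)
        R=cv2.minAreaRect(w); out[k]=R
        print(n,k,hsv[p[1],p[0]],R)
```

```text
blue top [109 154  93] ((545.729248046875, 137.26177978515625), (89.79081726074219, 88.63817596435547), 19.905818939208984)
blue side [108 148 121] ((542.7597045898438, 137.81004333496094), (94.55032348632812, 92.96556091308594), 20.483842849731445)
green top [72 92 69] ((538.9802856445312, -43.80316162109375), (1550.4754638671875, 1148.787109375), 89.91242980957031)
green side [72 95 97] ((920.7819213867188, -370.6878662109375), (2831.40380859375, 2170.9599609375), 31.936904907226562)
yellow top [ 22 195 149] ((487.9070739746094, 297.61767578125), (117.0073471069336, 170.1751708984375), 19.895103454589844)
yellow side [ 22 208 208] ((471.1561584472656, 333.38946533203125), (117.78972625732422, 125.71387481689453), 19.878511428833008)
```

Run:
```python
from h import *
np.set_printoptions(precision=1,suppress=True)
c=cams()
for n,a,b,s0 in(("green",(213,250),(263,308),70),("yellow",(174,267),(245,350),165)):
    for k,p in(("top",a),("side",b)):
        hsv=cv2.cvtColor(cv2.GaussianBlur(c[k][1],(3,3),0),cv2.COLOR_RGB2HSV); h0=int(hsv[p[1],p[0],0])
        m=cv2.inRange(hsv,(h0-7,s0,20),(h0+7,255,255))
        m=cv2.morphologyEx(m,cv2.MORPH_OPEN,np.ones((3,3)))
        N,L,S,C=cv2.connectedComponentsWithStats(m); h=cv2.convexHull(np.argwhere(L==L[p[1],p[0]])[:,::-1].astype(np.int32))
        w=np.array([ray(c[k][0],q,30)[:2] for q in h[:,0]]).astype(np.float32)
        print(n,k,cv2.minAreaRect(w))
```

```text
green top ((512.5286865234375, 228.39332580566406), (88.75469207763672, 89.62686920166016), 19.854198455810547)
green side ((508.338623046875, 228.86187744140625), (89.11043548583984, 91.57343292236328), 19.568904876708984)
yellow top ((479.3898010253906, 320.8091735839844), (93.77273559570312, 94.96940612792969), 19.86193084716797)
yellow side ((474.390625, 324.366455078125), (98.54395294189453, 104.15484619140625), 20.346960067749023)
```

Triangulated positions:

| Thing | x | y | Height measured |
|---|---|---|---|
| Tin cup rim | 416 | -201 | 64 |
| Wick spool top | 581.5 | -249.5 | 61 |
| Cream candle top | 498 | -2 | 57 |
| Blue tray | 544.5 | 137 | rim about 30 |
| Green tray | 511 | 229 | – |
| Yellow tray | 478 | 321 | – |

The caddy is at 20°. I'll hover over the tin cup with yaw 110.

Call:
apply_moves --angular '[[0,0,0.88],[0,0,0.88],[0,0,0.88],[0,0,0.88],[0,0,0.88],[0,0,0.88],[0,0,0.88],[0,0,0.88],[0,0,0.88],[0,0,0.88],[0,0,0.88],[0,0,0.88],[0,0,0],[0,0,0]]' --travel '[[0.3225,0.707,-0.12],[0.3225,0.707,-0.12],[0.3225,0.707,-0.12],[0.3225,0.707,-0.12],[0.3225,0.707,-0.12],[0.3225,0.707,-0.12],[0.3225,0.707,-0.12],[0.3225,0.707,-0.12],[0.3225,0.707,-0.12],[0.3225,0.707,-0.12],[0.3225,0.707,-0.12],[0.3225,0.707,-0.12],[0,0,0],[0,0,0]]' --jaw '[1,1,1,1,1,1,1,1,1,1,1,1,1,1]'

```text
time: 2.15
tool_pos: [415.7, -201.3, 198.9]
tcp_rot: [-180.0, 0.0, 110.2]
ft_force: [-0.1, -0.9, 0.8]
finger_gap: 85.3
grip_force: 0.0
```

Run:
```python
from h import *
s=r.sense(); print(s["tool_pos"],s["tcp_rot"],s["ft_force"],s["joint_pos"],r.tcp_to_tips)
w=r.snapshot("wrist"); print(w["mount"],w["fx"],w["cx"],w["cy"]); cv2.imwrite("pics/w1.png",w["color"][:,:,::-1])
```

```text
[ 415.67070717 -201.27498441  198.9006644 ] [-1.79994031e+02  3.17130676e-02  1.10198626e+02] [-0.08950784 -0.8613084   0.81874218] [-3.21842239e+01 -1.25385380e+01  1.10716784e+02 -2.43340032e-02
  8.18002777e+01 -5.23793817e+01] 25.0
[[-4.81696623e-04 -9.58970373e-01 -2.83505892e-01  7.31578911e+01]
 [ 9.99999806e-01 -3.50107859e-04 -5.14816339e-04 -8.90982355e-01]
 [ 3.94435976e-04 -2.83506085e-01  9.58970356e-01 -1.18899744e+02]
 [ 0.00000000e+00  0.00000000e+00  0.00000000e+00  1.00000000e+00]] 417.69637658438154 317.989659204465 237.64773060576638
```

View pics/w1.png

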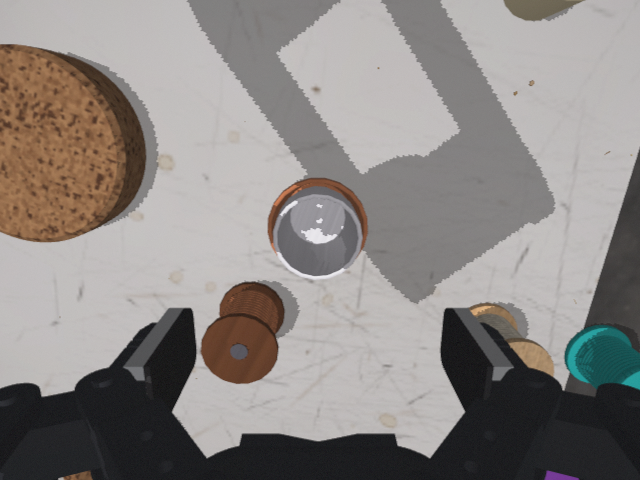

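The wrist view shows the silver rim centred at about (318,236), spanning columns 273–363 and rows 194–279. I'll compute its position.

```bash
cat >> h.py <<'E'
from scipy.spatial.transform import Rotation as Ro
def wray(w,s,p,z):
    T=np.eye(4);T[:3,:3]=Ro.from_euler("xyz",s["tcp_rot"],degrees=True).as_matrix();T[:3,3]=s["tool_pos"]
    M=T@w["mount"]; d=M[:3,:3]@np.array([(p[0]-w["cx"])/w["fx"],(p[1]-w["cy"])/w["fy"],1]); o=M[:3,3]
    return o+d*(z-o[2])/d[2]
E
python3 - <<'E'
from h import *
s=r.sense(); w=r.snapshot("wrist")
for p in((318,236),(273,236),(363,236),(318,194),(318,279)): print(p,wray(w,s,p,64).round(1))
E
```

```text
(318, 236) [ 415.  -202.8   64. ]
(273, 236) [ 388.2 -212.6   64. ]
(363, 236) [ 441.7 -192.9   64. ]
(318, 194) [ 405.7 -177.5   64. ]
(318, 279) [ 425.  -230.2   64. ]
```

Call:
apply_moves --angular '[[0,0,0],[0,0,0],[0,0,0],[0,0,0],[0,0,0],[0,0,0],[0,0,0],[0,0,0],[0,0,0],[0,0,0],[0,0,0],[0,0,0],[0,0,0],[0,0,0]]' --travel '[[0,-0.03,-0.5],[0,0,-0.5],[0,0,-0.5],[0,0,-0.5],[0,0,-0.5],[0,0,-0.4],[0,0,-0.25],[0,0,-0.1],[0,0,0],[0,0,0],[0,0,0],[0,0,0],[0,0,0],[0,0,0]]' --jaw '[1,1,1,1,1,1,1,1,1,0.6,0.5,0.5,0.5,0.5]' --force 30

```text
time: 4.0
tool_pos: [416.2, -202.5, 69.6]
tcp_rot: [180.0, 0.1, 110.3]
ft_force: [-2.1, 0.9, 5.7]
finger_gap: 54.9
grip_force: 31.8
```

Call:
apply_moves --angular '[[0,0,0],[0,0,0],[0,0,0],[0,0,0],[0,0,0],[0,0,0],[0,0,0]]' --travel '[[0,0,0],[0,0,0.04],[0,0,0.06],[0,0,0.05],[0,0,0.05],[0,0,0],[0,0,0]]' --jaw '[0.4,0.4,0.4,0.4,0.4,0.4,0.4]'

```text
time: 4.88
tool_pos: [415.6, -202.1, 76.6]
tcp_rot: [-180.0, -0.0, 110.3]
ft_force: [-0.8, 0.3, -1.6]
finger_gap: 55.2
grip_force: 31.9
```

Run:
```python
from h import *
c=cams()["side"][1][:,:,::-1][150:270,340:500]; cv2.imwrite("pics/s1.png",cv2.resize(c,None,fx=4,fy=4,interpolation=cv2.INTER_CUBIC))
```

```text
(no output)
```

View pics/s1.png

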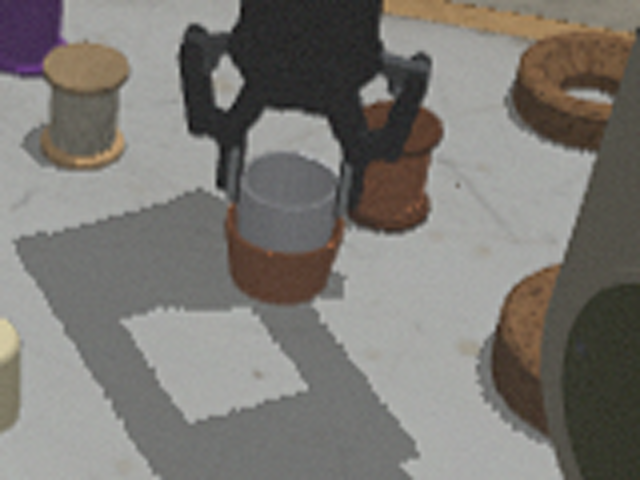

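The silver cup has risen about 8 mm. The copper cup's foot is still at crop (282,300), full px row 225, same as before, so it stays down. I'll keep lifting.

Call:
apply_moves --angular '[[0,0,0],[0,0,0],[0,0,0],[0,0,0],[0,0,0],[0,0,0],[0,0,0],[0,0,0],[0,0,0],[0,0,0]]' --travel '[[0,0,0.1],[0,0,0.15],[0,0,0.2],[0,0,0.25],[0,0,0.3],[0,0,0.4],[0,0,0.4],[0,0,0.4],[0,0,0.4],[0,0,0]]' --jaw '[0.4,0.4,0.4,0.4,0.4,0.4,0.4,0.4,0.4,0.4]'

```text
time: 6.22
tool_pos: [416.6, -202.7, 182.6]
tcp_rot: [179.9, 0.1, 110.3]
ft_force: [-0.3, -0.2, -1.8]
finger_gap: 55.1
grip_force: 32.0
```

Run:
```python
from h import *
s=r.sense();print(s["tool_pos"],s["tcp_rot"])
w=r.snapshot("wrist")["color"][:,:,::-1][120:420,140:500]
c=cams()["side"][1][:,:,::-1][100:270,340:500]
a=cv2.resize(c,None,fx=2.5,fy=2.5,interpolation=cv2.INTER_CUBIC);b=cv2.resize(w,(390,425))
cv2.imwrite("pics/s2.png",np.hstack([a,b]))
```

```text
[ 416.61264499 -202.72636972  182.58366028] [1.79892530e+02 1.42598089e-01 1.10252558e+02]
```

View pics/s2.png

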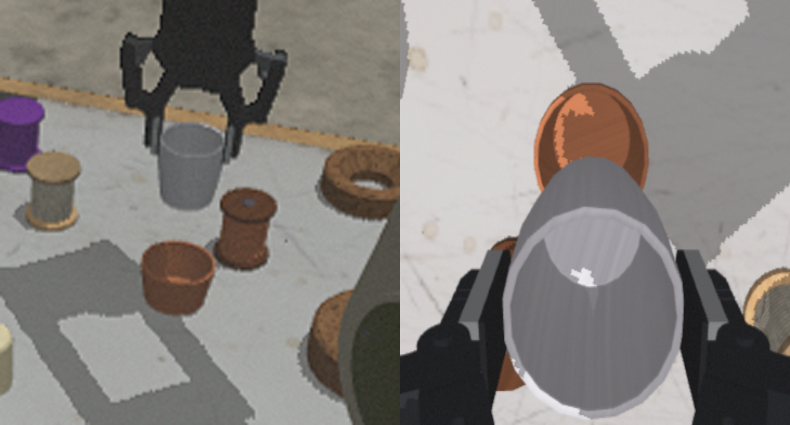

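The tin cup is out and upright; the copper cup stands empty on the bench. I'll check how the cup sits in the hand.

Run:
```python
from h import *
s=r.sense(); w=r.snapshot("wrist")
for z in(175,177): print(wray(w,s,(318,340),z).round(1))
```

```text
[ 414.2 -201.5  175. ]
[ 413.8 -200.4  177. ]
```

Call:
apply_moves --angular '[[0,0,0],[0,0,0],[0,0,0],[0,0,0],[0,0,0],[0,0,0],[0,0,0],[0,0,0],[0,0,0],[0,0,0],[0,0,0],[0,0,0],[0,0,0],[0,0,0],[0,0,0],[0,0,0],[0,0,0]]' --travel '[[0.294,0.769,0],[0.294,0.769,0],[0.294,0.769,0],[0.294,0.769,0],[0.294,0.769,0],[0.294,0.769,0],[0.294,0.769,0],[0.294,0.769,0],[0.294,0.769,0],[0.294,0.769,0],[0.294,0.769,0],[0,0,-0.4],[0,0,-0.5],[0,0,-0.5],[0,0,-0.4],[0,0,-0.2],[0,0,0]]' --jaw '[0.4,0.4,0.4,0.4,0.4,0.4,0.4,0.4,0.4,0.4,0.4,0.4,0.4,0.4,0.4,0.4,0.4]'

```text
time: 8.55
tool_pos: [544.7, 135.9, 100.0]
tcp_rot: [-179.9, -0.0, 110.2]
ft_force: [0.1, -0.7, -1.4]
finger_gap: 55.1
grip_force: 32.2
```

Run:
```python
from h import *
s=r.sense();print(s["tool_pos"],s["tcp_rot"])
c=cams()
a=c["top"][1][180:320,130:330];b=c["side"][1][180:390,180:380]
a=cv2.resize(a,None,fx=2,fy=2);b=cv2.resize(b,None,fx=2,fy=2); a=cv2.copyMakeBorder(a,0,140,0,0,0)
cv2.imwrite("pics/s3.png",np.hstack([a,b])[:,:,::-1])
```

```text
[544.68960223 135.92364995 100.03169916] [-1.79936571e+02 -1.30785208e-02  1.10230037e+02]
```

View pics/s3.png

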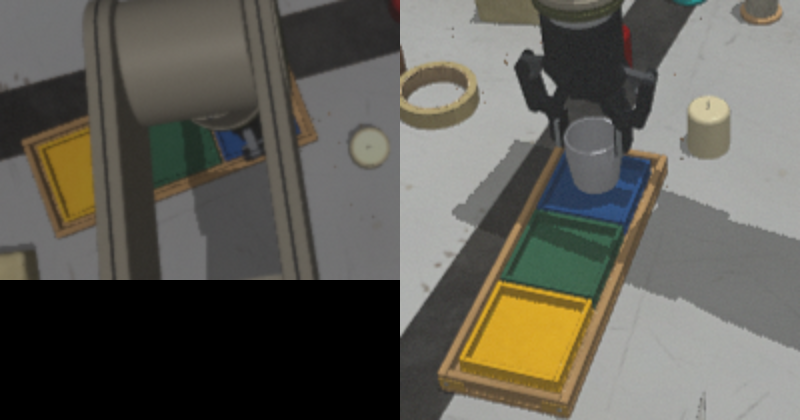

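The side view shows the cup over the blue tray (crop 595,160), upright. I'll lower it gently, release and rise.

Call:
apply_moves --angular '[[0,0,0],[0,0,0],[0,0,0],[0,0,0],[0,0,0],[0,0,0]]' --travel '[[0,0,-0.2],[0,0,-0.15],[0,0,-0.08],[0,0,-0.05],[0,0,0],[0,0,0]]' --jaw '[0.4,0.4,0.4,0.4,0.4,0.4]'

```text
time: 9.4
tool_pos: [545.2, 136.2, 81.7]
tcp_rot: [180.0, 0.0, 110.3]
ft_force: [0.7, -0.2, -1.9]
finger_gap: 55.3
grip_force: 32.2
```

Call:
apply_moves --angular '[[0,0,0],[0,0,0],[0,0,0],[0,0,0],[0,0,0],[0,0,0],[0,0,0],[0,0,0],[0,0,0],[0,0,0]]' --travel '[[0,0,-0.03],[0,0,0],[0,0,0],[0,0,0],[0,0,0],[0,0,0.3],[0,0,0.6],[0,0,0.8],[0,0,0.8],[0,0,0.3]]' --jaw '[0.4,0.4,0.7,1,1,1,1,1,1,1]'

```text
time: 10.65
tool_pos: [546.4, 136.4, 195.6]
tcp_rot: [179.7, 0.1, 110.3]
ft_force: [-0.8, -0.4, 0.7]
finger_gap: 85.3
grip_force: 0.0
```

Call:
apply_moves --angular '[[0,0,0],[0,0,0],[0,0,0],[0,0,0],[0,0,0],[0,0,0],[0,0,0],[0,0,0],[0,0,0],[0,0,0],[0,0,0],[0,0,0],[0,0,0],[0,0,0]]' --travel '[[0.076,-0.804,0],[0.076,-0.804,0],[0.076,-0.804,0],[0.076,-0.804,0],[0.076,-0.804,0],[0.076,-0.804,0],[0.076,-0.804,0],[0.076,-0.804,0],[0.076,-0.804,0],[0.076,-0.804,0],[0.076,-0.804,0],[0.076,-0.804,0],[0,0,0],[0,0,0]]' --jaw '[0.85,0.85,0.85,0.85,0.85,0.85,0.85,0.85,0.85,0.85,0.85,0.85,0.85,0.85]'

```text
time: 12.4
tool_pos: [581.2, -249.2, 191.6]
tcp_rot: [-180.0, -0.1, 110.2]
ft_force: [0.6, 0.5, -0.2]
finger_gap: 72.5
grip_force: 0.0
```

Run:
```python
from h import *
s=r.sense();print(s["tool_pos"],s["tcp_rot"],s["finger_gap"])
w=r.snapshot("wrist"); W=w["color"]
c=cams()
b=c["side"][1][210:390,200:340];b=cv2.resize(b,(373,480))
im=np.hstack([W[:,:],b]);cv2.imwrite("pics/w2.png",cv2.resize(im,(800,379))[:,:,::-1])
```

```text
[ 581.17487899 -249.17874386  191.58747798] [-1.79962391e+02 -7.36979081e-02  1.10233769e+02] 72.47692192261117
```

View pics/w2.png

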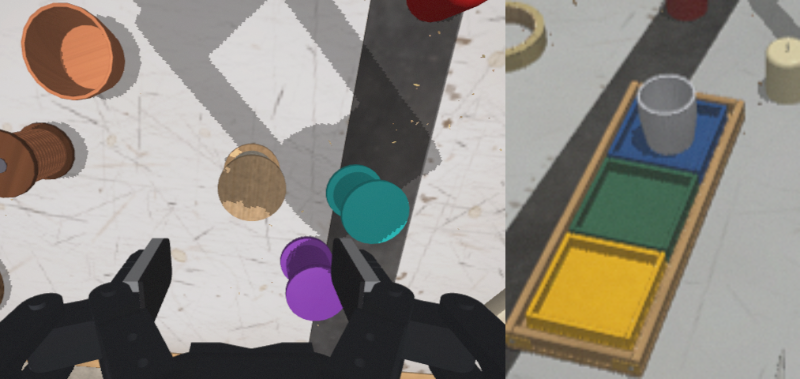

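The tin cup stands in the middle of the blue tray. The wick spool's top disc is at picture (252,187), which is wrist px (319,237), directly under the hand.

Run:
```python
from h import *
s=r.sense(); w=r.snapshot("wrist")
print(wray(w,s,(319,237),62).round(1))
```

```text
[ 581.1 -248.7   62. ]
```

Call:
apply_moves --angular '[[0,0,0],[0,0,0],[0,0,0],[0,0,0],[0,0,0],[0,0,0],[0,0,0],[0,0,0],[0,0,0],[0,0,0],[0,0,0],[0,0,0],[0,0,0],[0,0,0],[0,0,0]]' --travel '[[0,0,-0.5],[0,0,-0.5],[0,0,-0.5],[0,0,-0.5],[0,0,-0.5],[0,0,-0.4],[0,0,-0.24],[0,0,-0.1],[0,0,0],[0,0,0],[0,0,0],[0,0,0],[0,0,0],[0,0,0],[0,0,0]]' --jaw '[0.85,0.85,0.85,0.85,0.85,0.85,0.85,0.85,0.85,0.6,0.5,0.4,0.4,0.4,0.4]'

```text
time: 14.48
tool_pos: [582.2, -250.1, 63.9]
tcp_rot: [179.9, 0.1, 110.2]
ft_force: [-1.1, -0.5, 6.6]
finger_gap: 52.7
grip_force: 31.4
```

Call:
apply_moves --angular '[[0,0,0],[0,0,0],[0,0,0],[0,0,0],[0,0,0],[0,0,0],[0,0,0],[0,0,0],[0,0,0]]' --travel '[[0,0,0.1],[0,0,0.2],[0,0,0.4],[0,0,0.5],[0,0,0.5],[0,0,0.5],[0,0,0.5],[0,0,0.3],[0,0,0]]' --jaw '[0.4,0.4,0.4,0.4,0.4,0.4,0.4,0.4,0.4]'

```text
time: 15.6
tool_pos: [582.2, -250.1, 184.2]
tcp_rot: [179.9, 0.1, 110.2]
ft_force: [0.1, 0.3, -0.8]
finger_gap: 52.3
grip_force: 31.5
```

Run:
```python
from h import *
s=r.sense();print(s["tool_pos"],s["tcp_rot"],s["finger_gap"])
w=r.snapshot("wrist")["color"]
b=cams()["side"][1][60:260,290:450];b=cv2.resize(b,(384,480))
im=np.hstack([w,b]);cv2.imwrite("pics/w3.png",cv2.resize(im,(800,375))[:,:,::-1])
```

```text
[ 582.1728787  -250.08051134  184.1509075 ] [1.79914399e+02 9.58500741e-02 1.10249300e+02] 52.31194696803315
```

View pics/w3.png

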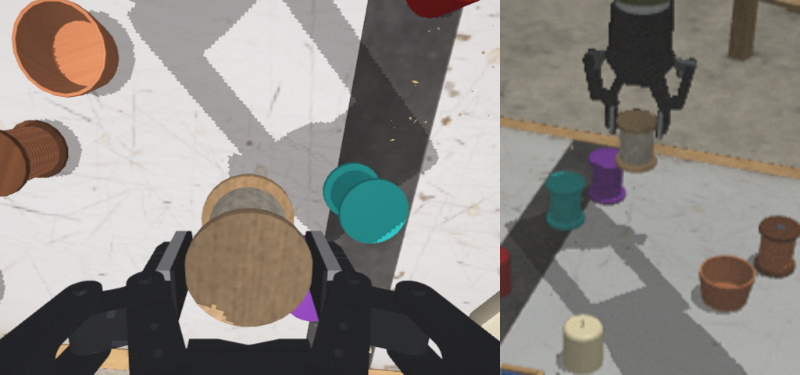

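The spool is held upright by its top flange (disc at picture 249,267) and its neighbours are undisturbed. I'll carry it to green.

Call:
apply_moves --angular '[[0,0,0],[0,0,0],[0,0,0],[0,0,0],[0,0,0],[0,0,0],[0,0,0],[0,0,0],[0,0,0],[0,0,0],[0,0,0],[0,0,0],[0,0,0],[0,0,0],[0,0,0],[0,0,0],[0,0,0],[0,0,0],[0,0,0],[0,0,0]]' --travel '[[-0.1355,0.92,0],[-0.1355,0.92,0],[-0.1355,0.92,0],[-0.1355,0.92,0],[-0.1355,0.92,0],[-0.1355,0.92,0],[-0.1355,0.92,0],[-0.1355,0.92,0],[-0.1355,0.92,0],[-0.1355,0.92,0],[-0.1355,0.92,0],[-0.1355,0.92,0],[-0.1355,0.92,0],[0,0,0],[0,0,-0.4],[0,0,-0.5],[0,0,-0.5],[0,0,-0.5],[0,0,-0.24],[0,0,0]]' --jaw '[0.4,0.4,0.4,0.4,0.4,0.4,0.4,0.4,0.4,0.4,0.4,0.4,0.4,0.4,0.4,0.4,0.4,0.4,0.4,0.4]'

```text
time: 18.25
tool_pos: [510.5, 228.4, 96.0]
tcp_rot: [-179.9, -0.0, 110.2]
ft_force: [0.3, -0.2, -0.9]
finger_gap: 52.4
grip_force: 31.6
```

Call:
apply_moves --angular '[[0,0,0],[0,0,0],[0,0,0],[0,0,0],[0,0,0],[0,0,0]]' --travel '[[0,0,-0.2],[0,0,-0.15],[0,0,-0.07],[0,0,-0.03],[0,0,0],[0,0,0]]' --jaw '[0.4,0.4,0.4,0.4,0.4,0.4]'

```text
time: 19.0
tool_pos: [511.2, 228.8, 79.3]
tcp_rot: [180.0, 0.0, 110.3]
ft_force: [0.8, -0.0, -1.5]
finger_gap: 52.5
grip_force: 31.6
```

Call:
apply_moves --angular '[[0,0,0],[0,0,0],[0,0,0],[0,0,0],[0,0,0],[0,0,0],[0,0,0],[0,0,0],[0,0,0],[0,0,0],[0,0,0],[0,0,0],[0,0,0],[0,0,0],[0,0,0],[0,0,0],[0,0,0],[0,0,0],[0,0,0]]' --travel '[[0,0,-0.03],[0,0,0],[0,0,0],[0,0,0],[0,0,0],[0,0,0.3],[0,0,0.6],[0,0,0.8],[0,0,0.8],[0,0,0.3],[-0.046,-0.824,0],[-0.046,-0.824,0],[-0.046,-0.824,0],[-0.046,-0.824,0],[-0.046,-0.824,0],[-0.046,-0.824,0],[-0.046,-0.824,0],[0,0,0],[0,0,0]]' --jaw '[0.4,0.4,0.7,1,1,1,1,1,1,1,1,1,1,1,1,1,1,1,1]'

```text
time: 21.38
tool_pos: [498.0, -1.7, 189.5]
tcp_rot: [-180.0, -0.0, 110.2]
ft_force: [-0.1, -0.3, -0.3]
finger_gap: 85.2
grip_force: 0.0
```

Run:
```python
from h import *
s=r.sense();print(s["tool_pos"],s["tcp_rot"],s["finger_gap"])
w=r.snapshot("wrist"); W=w["color"]
m=cv2.inRange(cv2.cvtColor(W,cv2.COLOR_RGB2HSV),(20,50,120),(35,140,255))
N,L,S,C=cv2.connectedComponentsWithStats(m); i=1+S[1:,4].argmax(); print(S[i],C[i])
b=cams()["side"][1][200:390,190:350];b=cv2.resize(b,(404,480))
im=np.hstack([W,b]);cv2.imwrite("pics/w4.png",cv2.resize(im,(800,368))[:,:,::-1])
```

```text
[497.98025511  -1.71465899 189.51661079] [-1.79977021e+02 -3.83905265e-02  1.10218855e+02] 85.19883534170128
[ 282  187   71   82 4390] [317.15808656 229.11457859]
```

View pics/w4.png

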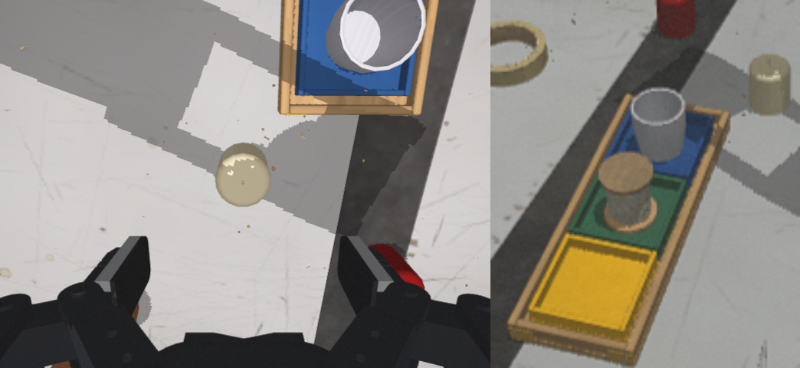

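The wick spool is centred in green, upright. The cream candle's top centre is at picture (243,180), wrist px (317,235), under the hand. Now I'll grasp it.

Call:
apply_moves --angular '[[0,0,0],[0,0,0],[0,0,0],[0,0,0],[0,0,0],[0,0,0],[0,0,0],[0,0,0],[0,0,0],[0,0,0],[0,0,0],[0,0,0],[0,0,0],[0,0,0],[0,0,0],[0,0,0]]' --travel '[[0,0,-0.5],[0,0,-0.6],[0,0,-0.6],[0,0,-0.6],[0,0,-0.5],[0,0,-0.4],[0,0,-0.3],[0,0,-0.1],[0,0,0],[0,0,0],[0,0,0],[0,0,0],[0,0,0],[0,0,0],[0,0,0],[0,0,0]]' --jaw '[1,1,1,1,1,1,1,1,0.8,0.6,0.5,0.4,0.3,0.3,0.3,0.3]'

```text
time: 23.52
tool_pos: [498.9, -2.2, 46.9]
tcp_rot: [179.9, 0.0, 110.2]
ft_force: [-0.9, -0.4, 5.8]
finger_gap: 46.6
grip_force: 31.4
```

Call:
apply_moves --angular '[[0,0,0],[0,0,0],[0,0,0],[0,0,0],[0,0,0],[0,0,0],[0,0,0],[0,0,0],[0,0,0],[0,0,0]]' --travel '[[0,0,0.1],[0,0,0.2],[0,0,0.4],[0,0,0.5],[0,0,0.6],[0,0,0.6],[0,0,0.6],[0,0,0.4],[0,0,0],[0,0,0]]' --jaw '[0.3,0.3,0.3,0.3,0.3,0.3,0.3,0.3,0.3,0.3]'

```text
time: 24.78
tool_pos: [497.7, -2.0, 181.1]
tcp_rot: [-179.9, -0.0, 110.3]
ft_force: [0.3, 0.0, -1.8]
finger_gap: 46.5
grip_force: 31.1
```

Run:
```python
from h import *
s=r.sense();print(s["tool_pos"],s["tcp_rot"],s["finger_gap"])
w=r.snapshot("wrist")["color"]
b=cams()["side"][1][110:310,250:410];b=cv2.resize(b,(384,480))
im=np.hstack([w,b]);cv2.imwrite("pics/w5.png",cv2.resize(im,(800,375))[:,:,::-1])
```

```text
[497.70377363  -1.97772108 181.08444802] [-1.79940665e+02 -2.96608112e-02  1.10251845e+02] 46.52970482488686
```

View pics/w5.png

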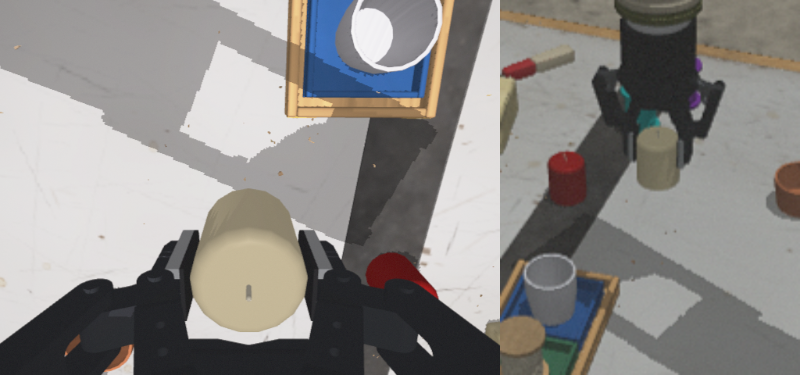

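The candle is held upright (picture 249,280). I'll carry it to yellow.

Call:
apply_moves --angular '[[0,0,0],[0,0,0],[0,0,0],[0,0,0],[0,0,0],[0,0,0],[0,0,0],[0,0,0],[0,0,0],[0,0,0],[0,0,0],[0,0,0],[0,0,0],[0,0,0],[0,0,0],[0,0,0],[0,0,0],[0,0,0]]' --travel '[[-0.05,0.807,0],[-0.05,0.807,0],[-0.05,0.807,0],[-0.05,0.807,0],[-0.05,0.807,0],[-0.05,0.807,0],[-0.05,0.807,0],[-0.05,0.807,0],[-0.05,0.807,0],[-0.05,0.807,0],[0,0,0],[0,0,-0.4],[0,0,-0.5],[0,0,-0.5],[0,0,-0.5],[0,0,-0.4],[0,0,-0.25],[0,0,0]]' --jaw '[0.3,0.3,0.3,0.3,0.3,0.3,0.3,0.3,0.3,0.3,0.3,0.3,0.3,0.3,0.3,0.3,0.3,0.3]'

```text
time: 27.18
tool_pos: [477.7, 320.5, 79.0]
tcp_rot: [-179.9, 0.0, 110.3]
ft_force: [-0.1, 0.4, -1.1]
finger_gap: 46.1
grip_force: 31.2
```

Call:
apply_moves --angular '[[0,0,0],[0,0,0],[0,0,0],[0,0,0],[0,0,0],[0,0,0]]' --travel '[[0,0,-0.2],[0,0,-0.15],[0,0,-0.07],[0,0,-0.03],[0,0,0],[0,0,0]]' --jaw '[0.3,0.3,0.3,0.3,0.3,0.3]'

```text
time: 27.92
tool_pos: [478.4, 320.9, 62.1]
tcp_rot: [180.0, -0.0, 110.3]
ft_force: [0.6, 0.7, -0.8]
finger_gap: 46.6
grip_force: 31.2
```

Call:
apply_moves --angular '[[0,0,0],[0,0,0],[0,0,0],[0,0,0],[0,0,0],[0,0,0],[0,0,0],[0,0,0],[0,0,0],[0,0,0],[0,0,0],[0,0,0],[0,0,0],[0,0,0],[0,0,0],[0,0,0],[0,0,0],[0,0,0]]' --travel '[[0,0,-0.03],[0,0,0],[0,0,0],[0,0,0],[0,0,0],[0,0,0.3],[0,0,0.6],[0,0,0.8],[0,0,0.9],[0,0,0.9],[-0.4,0.5,0],[-0.6,0.6,0],[-0.6,0.6,0],[-0.6,0.6,0],[-0.6,0.6,0],[-0.4,0.4,0],[0,0,0],[0,0,0]]' --jaw '[0.3,0.3,0.6,0.9,1,1,1,1,1,1,1,1,1,1,1,1,1,1]'

```text
time: 30.18
tool_pos: [350.6, 452.6, 201.2]
tcp_rot: [180.0, 0.0, 110.3]
ft_force: [0.5, 0.1, -0.4]
finger_gap: 85.7
grip_force: 0.0
```

Run:
```python
from h import *
print(r.sense()["time"])
c=cams()
a=c["top"][1][160:320,130:480];b=c["side"][1][140:390,190:460]
a=cv2.resize(a,(400,183)); a=cv2.copyMakeBorder(a,0,370-183,0,0,0); b=cv2.resize(b,(400,370))
cv2.imwrite("pics/fin.png",np.hstack([a,b])[:,:,::-1])
```

```text
30.175
```

View pics/fin.png

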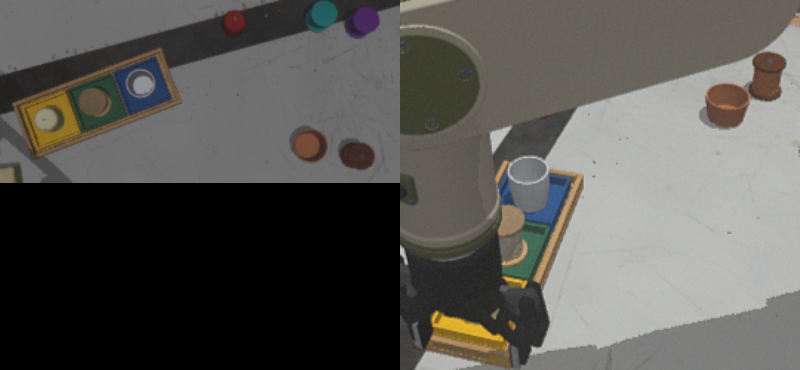

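The top view shows all three items in their trays: candle (48,118), spool (95,102), cup (142,83). The look-alikes and the copper cup are standing in place. I'll check the offsets numerically, then hand in.

Run:
```python
from h import *
P=cams()["top"][0]
ok=True
for p,z,t in(((48,118),71,(478,321)),((95,102),77,(511,229)),((142,83),75,(544.5,137))):
    X=ray(P,(130+p[0]*.875,160+p[1]*.875),z)[:2]; d=np.linalg.norm(X-t); print(X.round(1),d.round(1)); ok&=d<9
if ok: print(r.hand_in())
```

```text
[480.6 315.4] 6.2
[509.7 223.3] 5.8
[545.3 132.2] 4.9
the job is handed in; nothing more can be done
None
```

The candle kit is packed and handed in at about 30 s of the 96 s allowed: the tin cup is in blue, the wick spool in green and the cream candle in yellow, each measured 5–6 mm from its tray's centre, and the copper cup, wire spool and red candle are still standing in place.

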